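# Seat the roller cone in its cup and rock it

### The arm

A 7-joint arm with a two-finger parallel gripper is mounted at the origin on the work surface. World frame = base frame: x ahead of the robot, y to its left, z up, the work surface at z = 0. Lengths are in mm, angles in rad, forces in N, time in s.
With the tool pointing down it reaches from about 350 to 900 mm from the base axis. Payload 7.2 kg.
Tool frame: the origin (TCP) lies midway between the tips of the shut fingers; the grasp point (between the pads) lies 19 mm behind it; z points along the fingers, y is the line along which they close (so a half turn about z gives the same grasp; the last joint's range is limited). The gripper opens to 88 mm and grips with 3 to 60 N. Pads are 20 mm wide; open, the fingers measure 115 mm over their backs; the gripper's body (75 mm by 178 mm) begins 61 mm behind the grasp point.
Start: joints at [-1.201, 0.411, -0.013, 1.596, 0.006, 1.134, -0.082], TCP at [264.977, 566.053, 222.653] pointing down, gripper open.
Joint ranges: [-2.95, 2.95], [-0.29, 1.99], [-1.47, 1.44], [0.14, 2.54], [-1.03, 4.17], [0.13, 1.85], [-2.86, 2.86]. Speed limits (rad/s): [2.39, 2.39, 3.01, 3.01, 3.14, 3.14, 3.14].

### API

Orientations are given as a 3x3 rotation matrix whose columns are the frame's x, y, z axes.
In Python, from bench import get_obs, grab_frame, get_calibration, close_job gives the robot as it stands.
- The arm moves only by the shell command python3 -m creep 'ROWS' [FORCE]. ROWS is JSON, a list of rows, each a list of 3 entries, a list of its own where there are three numbers: the opening in per cent of the stroke, from 0 (shut) to 100 (fully open), then the shift along the tool's x, y, z in mm, then the turn about the tool's z in degrees. In form: [[fingers, [x, y, z], twist], ...]. A call has 1 to 12 rows; each row shifts and turns the commanded pose from where the row before left it, along the tool's axes as they then stand; what a row does not reach is not made up. A row lasts 1/12 s, in which the tool goes at most 41.7 mm and 7.16 degrees, less where a joint would pass 70% of its speed; a pose out of reach is approached as far as the arm can. A call is refused whole if a number of a shift passes 41.7 or a number of a turn 7.16, either way. A call with a gripper value outside its range is refused whole. The fingers move at their own pace and stop on an object; FORCE is the grip in N (left out, the last holds). Time passes only in rows, so rows that do not move let the fingers close. It gives the time, the measured TCP pose, the force, the opening and the grip force at its end, in the units of the state.
- get_obs(): the state, without advancing time (a new reading comes with each control period).
- grab_frame(name): name is "side" or "top" or "wrist"; returns the picture (384x512x3 uint8, red, green, blue); there is no depth.
- get_calibration(name): a dict with "mtx" (3x3 intrinsics, pixels), "k1" (the pictures are not rectified: a ray, as slopes to the right and down, at radius r is drawn at 1 + k1 r^2 times it, then the intrinsics apply), "world_to_cam" (4x4, takes a point from world to camera coordinates). Camera axes: x right, y down, z forward; pixel columns grow to the right and rows downward; lengths in mm; the calibration is good to about 2 mm. A picture is of the moment at which its call begins: read the wrist's pose just before it. get_calibration takes no time and is no camera call; for the wrist camera it gives the pose at the moment of the call.
- close_job(): hands the job in; it is judged then, once.
The state is a dict: "time": time; "q": joint angles; "qd": joint speeds; "joint_efforts": joint torques, N m; "eef_pos": TCP position; "orientation": TCP orientation; "force": force on the tool from outside, world axes, zero at the start; "moment": the same for the moment, N m; "finger_gap": finger opening in mm; "grasp_force": force on a finger pad.
Only numpy, scipy, OpenCV 4.12 (cv2) and the standard library are available. Lean on these libraries where they do the work, as an engineer would, in place of code of your own. Each camera call takes 0.05 s, during which the arm holds its last target. There are 200 camera calls.

### The job

Pick up the large brass roller cone by its black spindle, lower it (do not drop it) small end down into the brass cup that matches it until it is fully home, and then check that it is not wedged: rock its spindle some ten degrees over to one side while the cone stays in the cup. Then leave it fully home again, upright and released; leave the small steel cone with the red spindle where it stands.

Things in the scene. Friction and masses are not known exactly. Their poses are not given: they have to be found in the camera images.
- cone: Large brass roller cone, loose, upright on its small end, about 0.3 kg. Origin: centre of its underside; z along its axis, up. Taper 30 mm diameter at the bottom, 66 mm at 22 mm height (39 degrees from the axis), then a straight rim 4 mm high. On top a black cylindrical spindle to grasp, 24 mm diameter, from 26 to 86 mm above the origin. Round: its yaw does not matter.
- cup: Matching brass conical cup, fixed, on a dark disc 104 mm wide. Origin: centre of its underside, on the table. Inner taper like the cone's, mouth 66 mm wide, 30 mm above the origin. Fully home, the cone's origin is 8 mm above the cup's, rim just above the mouth. The taper centres the cone; friction can hold it askew: press lightly. Raised a few mm it tilts freely.
- small_cone: A bystander to leave alone: the small steel roller cone with a red spindle, loose, standing on its small end. 44 mm largest diameter, 70 mm tall, spindle 18 mm in diameter. Origin at the centre of its underside, z up.
- small_cup: A bystander: the small steel cup, fixed to the table, on a dark steel disc 84 mm in diameter; mouth 44 mm in diameter, 21.5 mm above its origin, which is the centre of its underside.
Not all that is in view belongs to the job. Leave any blue or brown look-alike of the cone alone.

How it is judged (in metres and radians):
On the way, in this order (a step that is already met when the one before it is completed fails the run):
1. the large cone is fully home and upright in its cup (z of cone in the frame of cup below 0.012 m and horizontal distance between cone and cup below 0.008 m and angle between cone's own z axis and vertical below 0.08 rad), for 0.2 s.
2. the cone has been rocked at least 6 degrees off upright while it stays in the cup (not more than 15 mm above home) (angle between cone's own z axis and vertical above 0.105 rad and z of cone in the frame of cup below 0.023 m and horizontal distance between cone and cup below 0.02 m), for 0.1 s.
At the end, for the whole second after the job is handed in: The large cone is home in its cup: its origin less than 12 mm above the cup's origin (8 mm when perfectly home) and within 8 mm of the cup's axis, tilted less than 4.5 degrees, at rest and released; the small cone is within 30 mm of where it began (all of step 1 and linear speed of cone below 0.02 m/s and contact force between the fingers and cone below 0.1 N and distance of small_cone from where it was at the start of the episode below 0.03 m); the robot touches nothing.
It fails at once if the large cone is dropped: let go over the cup more than 20 mm above home (horizontal distance between cone and cup below 0.05 m and z of cone in the frame of cup above 0.028 m and contact force between the fingers and cone below 0.1 N).
It fails at once if the small cone is moved by more than 30 mm (distance of small_cone from where it was at the start of the episode above 0.03 m).
It also fails if it takes over 50 s, if anything falls off the work surface, if the arm or the gripper's body presses on something with over 40 N, if the wrist force passes 120 N, or if a joint passes its speed limit or range.

## Working session

There is one attempt and no reset: what is moved stays moved. The work goes in short steps, Python scripts to look and compute and a shell command to move; the robot and the scene stay as the last step left them, time stands still between calls to the robot, and variables do not carry over. Pictures are saved under pics/ and viewed, at most 10 in all, crops included, and the job is handed in when it is done.

```bash
ls; mkdir -p pics
cat > h.py <<'E'
import numpy as np, cv2
from bench import *
def save(n,f): 
    im=grab_frame(n); cv2.imwrite('pics/'+f,im[:,:,::-1]); return im
def ray(c,u,v):
    K=np.array(c['mtx']);T=np.array(c['world_to_cam'])
    d=np.array([(u-K[0,2])/K[0,0],(v-K[1,2])/K[1,1]]);s=d.copy()
    for _ in range(30): s=d/(1+c['k1']*(s@s))
    R=T[:3,:3]; return -R.T@T[:3,3], R.T@np.array([s[0],s[1],1])
def at(c,u,v,z):
    o,d=ray(c,u,v); return o+d*(z-o[2])/d[2]
def proj(c,p):
    T=np.array(c['world_to_cam']);q=T[:3,:3]@np.array(p)+T[:3,3];s=q[:2]/q[2];s=s*(1+c['k1']*(s@s))
    K=np.array(c['mtx']);return s*[K[0,0],K[1,1]]+K[:2,2]
E
python3 - <<'E'
from h import *
a=save('top','top0.png');b=save('side','side0.png')
o=get_obs();print(o['time'],o['eef_pos'],np.round(o['orientation'],3),o['finger_gap'])
for n in('top','side'):
    T=np.array(get_calibration(n)['world_to_cam']);print(n,np.round(-T[:3,:3].T@T[:3,3]))
E
```

```text
pics
0.1 [264.82810138 565.62021228 221.91011406] [[-0.906  0.424 -0.   ]
 [ 0.424  0.906 -0.001]
 [-0.    -0.001 -1.   ]] 87.77596601698706
top [352.  50. 922.]
side [ 262. -600.  447.]
```

View pics/top0.png

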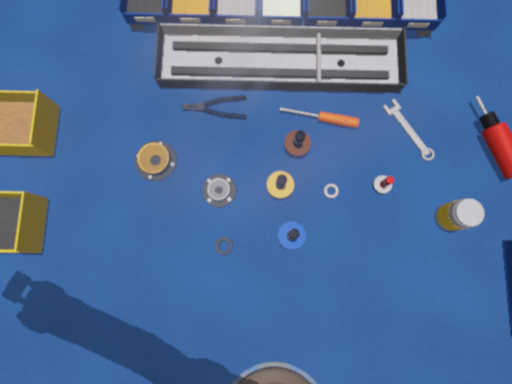

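View pics/side0.png

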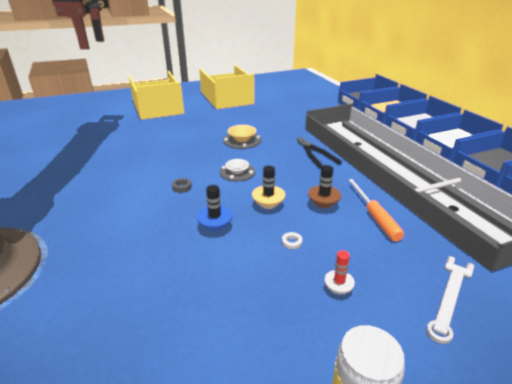

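Top view: the candidates for the cone are brass (281,184), brown (298,143), blue (292,235) and small steel with red spindle (384,184). By the description I choose the brass one at (281,184). The brass cup is at (155,158) and the small steel cup at (219,189). In the side view the brass cone is at (268,190) and its cup at (242,135).

Run:
```python
from h import *
c=get_calibration('top');a=cv2.imread('pics/top0.png')
hsv=cv2.cvtColor(a,cv2.COLOR_BGR2HSV)
m=cv2.inRange(hsv,(14,80,110),(34,255,255))
for nm,(u,v),z in(('cone',(281,184),24),('cup',(155,158),30)):
    k=np.zeros_like(m);k[v-24:v+24,u-24:u+24]=m[v-24:v+24,u-24:u+24]
    p=max(cv2.findContours(k,cv2.RETR_EXTERNAL,cv2.CHAIN_APPROX_NONE)[0],key=cv2.contourArea)
    (x,y),r=cv2.minEnclosingCircle(p);P=at(c,x,y,z)
    print(nm,x,y,r,np.round(P),'diam',np.round(np.linalg.norm(at(c,x+r,y,z)-at(c,x-r,y,z))))
for nm,u,v,z in(('small',384,184,20),('brown',298,143,24),('blue',292,235,24),('scup',219,189,20)):print(nm,np.round(at(c,u,v,z)))
print(proj(c,[400,50,112]),proj(get_calibration('side'),[400,50,112]))
s=cv2.imread('pics/side0.png')[130:240,180:360];t=a[120:250,120:330]
t=cv2.resize(t,None,fx=2.5,fy=2.5);s=cv2.resize(s,(t.shape[1],int(110*t.shape[1]/180)))
cv2.imwrite('pics/crop1.png',np.vstack([t,s])[:600])
```

```text
cone 279.92755126953125 184.38339233398438 13.145544052124023 [530.  -5.  24.] diam 63.0
cup 152.61863708496094 157.44915771484375 15.825684547424316 [587. 304.  30.] diam 77.0
small [ 538. -256.   20.]
brown [634. -48.  24.]
blue [410. -35.  24.]
scup [516. 141.  20.]
[255.62985346 235.95319546] [194.8436028  154.84143823]
```

View pics/crop1.png

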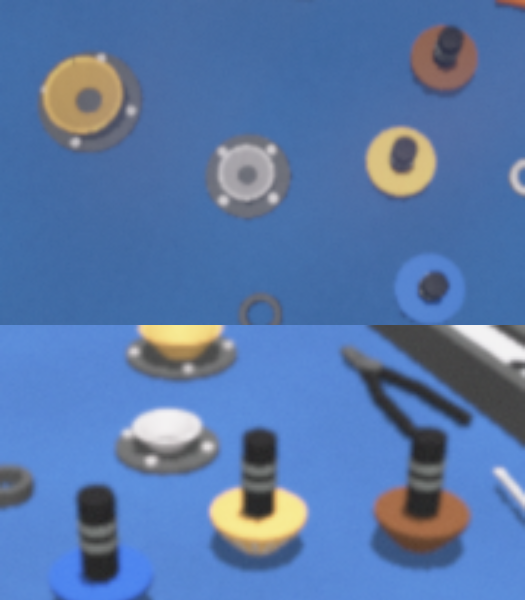

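The crop confirms the choice. The brass cone with the black spindle measures 63 mm at the rim against 66 nominal, and sits at about (530,-5). Its brass cup is at about (587,304). I'll move over the cup first for a wrist look.

```bash
python3 -m creep '[[100,[-25,-6,0],0],[100,[-34,-8.5,0],0],[100,[-34,-8.5,0],0],[100,[-34,-8.5,0],0],[100,[-34,-8.5,0],0],[100,[-34,-8.5,0],0],[100,[-34,-8.5,0],0],[100,[-34,-8.5,0],0],[100,[-34,-8.5,0],0],[100,[-34,-8.5,0],0],[100,[-34,-8.5,0],0],[100,[-20,-5,0],0]]'
python3 - <<'E'
from h import *
o=get_obs();c=get_calibration('wrist');R=np.array(o['orientation']);p=np.array(o['eef_pos'])
T=np.array(c['world_to_cam']);print(o['time'],p,'cam in tool',R.T@(-T[:3,:3].T@T[:3,3]-p),np.round(T[:3,:3]@R,2),proj(c,[587,304,30]))
save('wrist','w1.png')
E
```

```text
time: 1.1
eef_pos: [575.9, 311.8, 222.2]
orientation: [[-0.904, 0.427, 0.001], [0.427, 0.904, -0.002], [-0.002, -0.002, -1.0]]
force: [0.3, -0.8, 0.0]
finger_gap: 88.0
grasp_force: 0.0
1.1 [575.90173922 311.77022227 222.19676443] cam in tool [  82.15074134   -0.95013807 -162.18873125] [[ 0.    1.   -0.  ]
 [-0.95  0.   -0.3 ]
 [-0.3   0.    0.95]] [253.67063846 181.52600898]
```

View pics/w1.png

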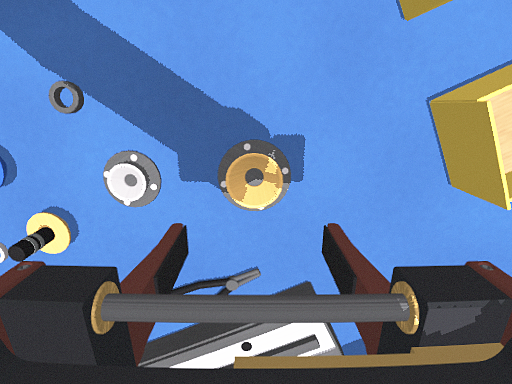

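The wrist view shows the brass cup below the tool, with its mouth centred near (256,181) and its floor hole at (254,177). I'll measure it and move over the cone.

```bash
python3 - <<'E'
from h import *
c=get_calibration('wrist');a=cv2.imread('pics/w1.png')
hsv=cv2.cvtColor(a,cv2.COLOR_BGR2HSV)
m=cv2.inRange(hsv,(10,70,90),(35,255,255));k=m*0;k[135:215,210:300]=m[135:215,210:300]
p=max(cv2.findContours(k,cv2.RETR_EXTERNAL,cv2.CHAIN_APPROX_NONE)[0],key=cv2.contourArea)
e=cv2.fitEllipse(cv2.convexHull(p));print(e,cv2.boundingRect(p),at(c,*e[0],30))
# predicted mouth & disc outlines
for r,z,P in((33,30,at(c,*e[0],30)),(52,4,at(c,*e[0],30))):
    q=np.array([proj(c,[P[0]+r*np.cos(t),P[1]+r*np.sin(t),z]) for t in np.linspace(0,6.28,40)]);print(r,q.min(0),q.max(0))
print('hole',at(c,254.5,177,8))
E
python3 -m creep '[[100,[-6,-20,0],0],[100,[-9,-29,0],0],[100,[-9,-29,0],0],[100,[-9,-29,0],0],[100,[-9,-29,0],0],[100,[-9,-29,0],0],[100,[-9,-29,0],0],[100,[-9,-29,0],0],[100,[-9,-29,0],0],[100,[-9,-29,0],0],[100,[-7,-22,0],0],[100,[0,0,0],0]]' 15
python3 - <<'E'
from h import *
o=get_obs();c=get_calibration('wrist');print(o['eef_pos'],proj(c,[530,-5,24]))
save('wrist','w2.png')
E
```

```text
((253.7967987060547, 180.26510620117188), (55.882362365722656, 57.73176574707031), 91.69610595703125) (225, 153, 58, 56) [588.24774722 301.48673348  30.        ]
33 [228.89142621 155.52237236] [278.73750291 203.73005484]
52 [217.11721518 138.35553722] [290.67340515 209.8834549 ]
hole [589.67117889 301.78133659   8.        ]
time: 2.15
eef_pos: [528.6, -3.9, 222.7]
orientation: [[-0.903, 0.43, -0.001], [0.43, 0.903, -0.002], [-0.0, -0.002, -1.0]]
force: [-0.2, -0.3, 0.5]
finger_gap: 87.5
grasp_force: 0.0
[528.6144797   -3.94753348 222.66195865] [255.18342366 171.97502797]
```

View pics/w2.png

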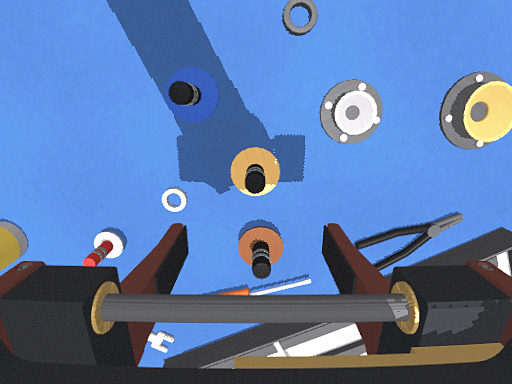

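Brass cone's rim is at about (255,171), with its black spindle at (256,180). It agrees with the prediction of (255,172). The cup's disc outline also matches, so the cup is at about (588.5,301.5).

Run:
```python
from h import *
o=get_obs();c=get_calibration('wrist');a=cv2.imread('pics/w2.png')
hsv=cv2.cvtColor(a,cv2.COLOR_BGR2HSV)
m=cv2.inRange(hsv,(14,60,90),(35,255,255));k=m*0;k[140:202,222:290]=m[140:202,222:290]
p=max(cv2.findContours(k,cv2.RETR_EXTERNAL,cv2.CHAIN_APPROX_NONE)[0],key=cv2.contourArea)
e=cv2.fitEllipse(cv2.convexHull(p));P=at(c,*e[0],25);print(e,P)
q=np.array([proj(c,[P[0]+33*np.cos(t),P[1]+33*np.sin(t),26]) for t in np.linspace(0,6.28,40)]);print(q.min(0),q.max(0),cv2.boundingRect(p))
R=np.array(o['orientation']);print(R.T@(np.array([P[0],P[1],43])-o['eef_pos']))
```

```text
((254.834228515625, 170.8963165283203), (48.23332977294922, 49.088104248046875), 94.35157012939453) [528.75283742  -1.44107333  25.        ]
[229.99933942 146.14204833] [279.70087135 194.73375355] (230, 147, 50, 49)
[ 1.14832105e-01 -4.47429573e-01  1.79655130e+02]
```

```bash
python3 -m creep '[[100,[0,0,20],0],[100,[0,0,30],0],[100,[0,0,30],0],[100,[0,0,30],0],[100,[0,0,25],0],[100,[0,0,20],0],[100,[0,0,15],0],[100,[0,0,10],0],[100,[0,0,0],0],[100,[0,0,0],0]]' 15
python3 - <<'E'
from h import *
o=get_obs();c=get_calibration('wrist');print(o['time'],o['eef_pos'],proj(c,[528.7,-3,26]))
save('wrist','w3.png')
E
```

```text
time: 3.03
eef_pos: [529.6, 2.4, 42.5]
orientation: [[-0.906, 0.423, -0.001], [0.423, 0.906, 0.0], [0.001, -0.0, -1.0]]
force: [-0.3, -0.2, 0.6]
finger_gap: 87.6
grasp_force: 0.0
3.0333 [529.61957074   2.39953787  42.50176465] [248.32129137 230.27781824]
```

View pics/w3.png

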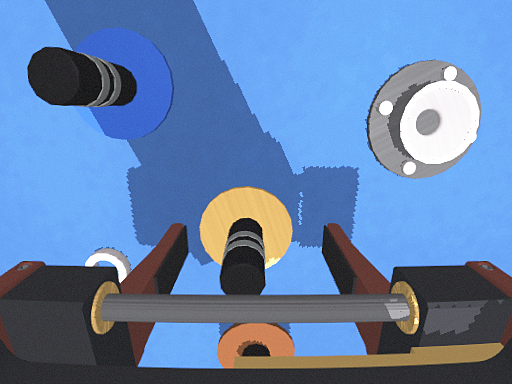

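The rim is at (246,231) and the spindle stands between the fingers, about 7 mm off-centre along tool y because the arm was still settling. The same settling affected my cup fix, which corrects to about (586,304). I'll centre on the spindle, close, and lift a little.

```bash
python3 -m creep '[[100,[-1.5,-4,0],0],[100,[0,-3,0],0],[60,[0,0,0],0],[20,[0,0,0],0],[0,[0,0,0],0],[0,[0,0,0],0],[0,[0,0,0],0],[0,[0,0,0],0],[0,[0,0,0],0]]' 15
```

```text
time: 3.83
eef_pos: [528.1, -5.3, 42.6]
orientation: [[-0.906, 0.424, -0.0], [0.424, 0.906, 0.0], [0.0, 0.0, -1.0]]
force: [-0.2, -0.4, 0.0]
finger_gap: 44.8
grasp_force: 0.0
```

```bash
python3 -m creep '[[0,[0,0,0],0],[0,[0,0,0],0],[0,[0,0,0],0],[0,[0,0,0],0],[0,[0,0,0],0],[0,[0,0,0],0]]' 15;  python3 -m creep '[[0,[0,0,-5],0],[0,[0,0,-10],0],[0,[0,0,-20],0],[0,[0,0,-20],0],[0,[0,0,-20],0],[0,[0,0,-10],0],[0,[0,0,0],0]]' 15
```

```text
time: 4.33
eef_pos: [528.1, -5.3, 42.7]
orientation: [[-0.906, 0.424, 0.0], [0.424, 0.906, 0.0], [-0.0, 0.0, -1.0]]
force: [0.9, 0.5, 0.6]
finger_gap: 23.3
grasp_force: 15.0
time: 4.92
eef_pos: [529.4, -5.4, 130.2]
orientation: [[-0.906, 0.424, 0.004], [0.424, 0.906, 0.001], [-0.004, 0.002, -1.0]]
force: [-1.0, -0.0, -4.1]
finger_gap: 23.7
grasp_force: 15.0
```

```bash
python3 -m creep '[[0,[2.6,10,0],0],[0,[5.2,20,0],0],[0,[7.7,30,0],0],[0,[8.8,34,0],0],[0,[8.8,34,0],0],[0,[8.8,34,0],0],[0,[8.8,34,0],0],[0,[8.8,34,0],0],[0,[7.7,30,0],0],[0,[6.4,25,0],0],[0,[3.9,15,0],0],[0,[1.2,5,0],0]]' 15; python3 -m creep '[[0,[0,0,0],0],[0,[0,0,0],0],[0,[0,0,0],0],[0,[0,0,0],0],[0,[0,0,0],0]]'
python3 - <<'E'
from h import *
o=get_obs();c=get_calibration('wrist');print(o['time'],o['eef_pos'],proj(c,[586,304,30]))
save('wrist','w4.png')
E
```

```text
time: 5.92
eef_pos: [584.0, 309.0, 125.1]
orientation: [[-0.908, 0.42, -0.003], [0.42, 0.908, 0.001], [0.003, -0.001, -1.0]]
force: [-0.5, 0.9, -3.4]
finger_gap: 23.7
grasp_force: 15.0
time: 6.33
eef_pos: [586.3, 302.9, 127.8]
orientation: [[-0.905, 0.426, 0.0], [0.426, 0.905, -0.0], [-0.0, -0.0, -1.0]]
force: [0.3, -0.3, -3.8]
finger_gap: 24.0
grasp_force: 15.0
6.3333 [586.33511062 302.8531552  127.84328264] [256.36598246 192.77934003]
```

View pics/w4.png

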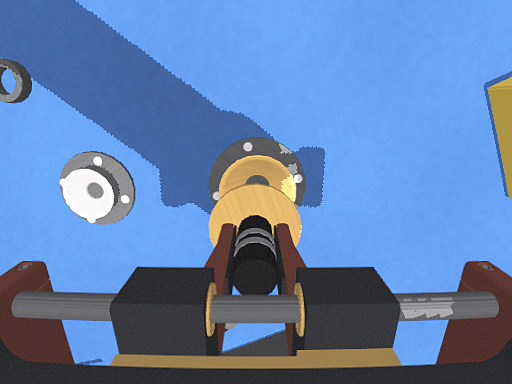

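The cone hangs upright in the grip, its rim at about (255,222). The cup's disc spans columns 208–306 with its top edge at row 137, and the mouth's top edge is near row 155. I'll compare these with the predicted outlines.

Run:
```python
from h import *
o=get_obs();c=get_calibration('wrist');print(o['eef_pos'])
for r,z in((52,4),(37,30),(33,30)):
    q=np.array([proj(c,[586+r*np.cos(t),304+r*np.sin(t),z]) for t in np.linspace(0,6.28,60)]);print(r,q.min(0),q.max(0))
print('cone rim',[np.round(proj(c,[o['eef_pos'][0]+33*np.cos(t),o['eef_pos'][1]+33*np.sin(t),o['eef_pos'][2]-43+26])) for t in (0,1.57,3.14,4.71)])
a=cv2.imread('pics/w4.png');print(a[130:165:1,256].tolist()); print(a[172,200:225].tolist(),a[172,295:312].tolist())
```

```text
[586.3179     303.14119458 127.90385616]
52 [207.5574536  136.71644505] [304.27915107 229.87405808]
37 [218.49263248 155.61144954] [293.60819811 227.32645063]
33 [222.5496229  159.78700741] [289.54984779 223.73955748]
cone rim [array([275., 265.]), array([299., 209.]), array([235., 187.]), array([214., 246.])]
[[164, 101, 66], [164, 101, 65], [164, 104, 67], [164, 102, 65], [164, 101, 62], [167, 105, 67], [171, 101, 61], [109, 85, 71], [93, 92, 92], [87, 82, 85], [97, 92, 91], [93, 95, 94], [93, 91, 91], [92, 88, 90], [93, 90, 93], [95, 94, 91], [97, 97, 96], [96, 94, 95], [88, 84, 84], [93, 90, 90], [90, 86, 90], [90, 88, 89], [90, 88, 88], [92, 85, 83], [91, 74, 68], [114, 178, 223], [127, 216, 253], [105, 181, 227], [107, 177, 224], [96, 162, 205], [88, 147, 188], [86, 146, 187], [90, 151, 194], [92, 151, 190], [91, 153, 192]]
[[162, 99, 65], [160, 99, 66], [163, 103, 69], [163, 99, 66], [162, 97, 65], [167, 107, 72], [163, 104, 69], [163, 102, 63], [166, 103, 65], [176, 107, 64], [130, 94, 78], [95, 93, 92], [93, 94, 92], [90, 88, 88], [94, 90, 89], [94, 89, 91], [93, 90, 92], [95, 92, 92], [96, 92, 93], [90, 85, 89], [96, 92, 91], [87, 82, 84], [92, 86, 87], [95, 83, 78], [97, 125, 146]] [[180, 176, 174], [180, 178, 176], [106, 107, 105], [85, 82, 81], [85, 79, 81], [88, 87, 85], [81, 83, 82], [82, 81, 83], [78, 86, 90], [170, 108, 68], [165, 99, 60], [165, 100, 65], [168, 101, 66], [164, 104, 65], [162, 100, 63], [169, 106, 67], [169, 104, 67]]
```

The outlines agree within 1 mm. The cone needs a shift of about (0.6, 1.4) in tool x and y. I'll lower it to just above home.

```bash
python3 -m creep '[[0,[0.6,1.4,5],0],[0,[0,0,12],0],[0,[0,0,15],0],[0,[0,0,15],0],[0,[0,0,10],0],[0,[0,0,6],0],[0,[0,0,4],0],[0,[0,0,3],0],[0,[0,0,0],0],[0,[0,0,0],0],[0,[0,0,0],0]]'; python3 -m creep '[[0,[0,0,1.5],0],[0,[0,0,1.5],0],[0,[0,0,1.5],0],[0,[0,0,1],0],[0,[0,0,0],0],[0,[0,0,0],0]]'
```

```text
time: 7.3
eef_pos: [586.6, 306.0, 58.4]
orientation: [[-0.906, 0.424, 0.001], [0.424, 0.906, 0.001], [-0.001, 0.001, -1.0]]
force: [-0.1, 0.1, -3.3]
finger_gap: 24.0
grasp_force: 15.0
time: 7.8
eef_pos: [586.0, 305.8, 52.0]
orientation: [[-0.906, 0.424, -0.0], [0.424, 0.906, -0.0], [0.0, -0.0, -1.0]]
force: [0.0, 0.2, -3.6]
finger_gap: 23.9
grasp_force: 15.0
```

```bash
python3 -m creep '[[0,[0,-0.5,0.7],0],[0,[0,0,0.6],0],[0,[0,0,0],0],[0,[0,0,0],0]]'; python3 -m creep '[[0,[0,0,0.7],0],[0,[0,0,0.6],0],[0,[0,0,0],0],[0,[0,0,0],0]]'
```

```text
time: 8.13
eef_pos: [585.9, 305.3, 50.8]
orientation: [[-0.906, 0.424, -0.0], [0.424, 0.906, -0.0], [0.0, -0.0, -1.0]]
force: [0.6, 0.4, -3.9]
finger_gap: 23.6
grasp_force: 15.0
time: 8.47
eef_pos: [586.2, 305.4, 50.1]
orientation: [[-0.906, 0.424, 0.001], [0.424, 0.906, 0.0], [-0.0, 0.001, -1.0]]
force: [-1.5, -0.7, 3.3]
finger_gap: 23.6
grasp_force: 15.0
```

Contact made: about 7 N was transferred with little side force, so the cone is home at the expected height. I'll release it to about 36 mm opening and look.

```bash
python3 -m creep '[[41,[0,0,0],0],[41,[0,0,0],0],[41,[0,0,0],0],[41,[0,0,0],0],[41,[0,0,0],0]]'
python3 - <<'E'
from h import *
o=get_obs();c=get_calibration('wrist');w=grab_frame('wrist');s=grab_frame('side');cs=get_calibration('side')
u=proj(cs,[586,305,50]);print(o['time'],o['eef_pos'],u)
x,y=int(u[0]),int(u[1]);s=cv2.resize(s[y-40:y+40,x-40:x+40],(384,384),interpolation=cv2.INTER_CUBIC)
cv2.imwrite('pics/home1.png',np.hstack([w[:,80:432],s])[:,:,::-1])
P=[586.3,304.7]
for r,z in((33,34),(12,94)):
    q=np.array([proj(c,[P[0]+r*np.cos(t),P[1]+r*np.sin(t),z]) for t in np.linspace(0,6.28,60)]);print(r,z,q.min(0)-[80,0],q.max(0)-[80,0])
E
```

```text
time: 8.88
eef_pos: [585.9, 305.4, 49.5]
orientation: [[-0.906, 0.424, 0.0], [0.424, 0.906, 0.0], [0.0, 0.0, -1.0]]
force: [-0.1, 0.9, 0.1]
finger_gap: 36.4
grasp_force: 0.0
8.8833 [585.91991089 305.35901192  49.46139726] [241.08673255 122.91214329]
33 34 [128.2050355  184.55604607] [222.09953174 270.40178634]
12 94 [151.32899646 259.89571047] [199.55620451 300.87643954]
```

View pics/home1.png

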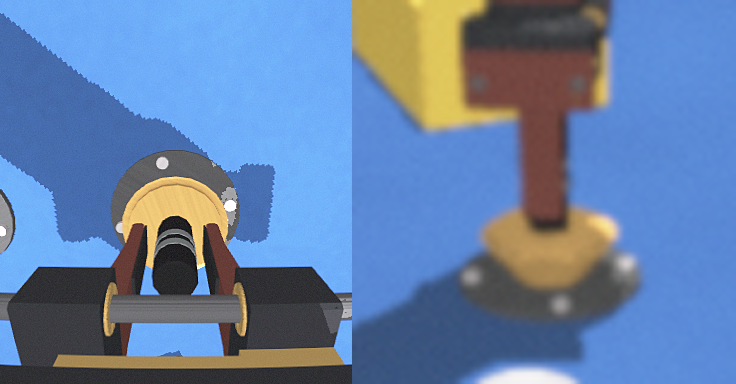

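The cone is seated in the cup and upright. The spindle top spans columns 153–198 against 151–199 predicted, and the rim is concentric with the mouth. Now I'll rock it with a finger along tool y.

```bash
python3 -m creep '[[41,[0,3,0],0],[41,[0,3,0],0],[41,[0,2,0],0],[41,[0,2,0],0],[41,[0,1.5,0],0],[41,[0,1.5,0],0],[41,[0,1,0],0],[41,[0,0,0],0],[41,[0,0,0],0],[41,[0,0,0],0]]'
python3 - <<'E'
from h import *
o=get_obs();c=get_calibration('wrist');w=grab_frame('wrist');s=grab_frame('side');cs=get_calibration('side')
print(o['time'],o['eef_pos'])
x,y=241,122;s=cv2.resize(s[y-40:y+40,x-40:x+40],(384,384),interpolation=cv2.INTER_CUBIC)
cv2.imwrite('pics/rock1.png',np.hstack([w[:,80:432],s])[:,:,::-1])
P=np.array([586.3,304.7]);d=np.array([.424,.906])
for t in(0,.1,.175,.25):  # tilt about far rim (33,30 above) : spindle top centre column
    h,rr=94-30,33; dx=-rr*np.cos(t)+h*np.sin(t)+rr; z=30+h*np.cos(t)+rr*np.sin(t)
    print(t,dx,proj(c,[*(P+d*dx),z])-[80,0])
E
```

```text
time: 9.82
eef_pos: [589.7, 311.5, 49.4]
orientation: [[-0.904, 0.427, -0.007], [0.427, 0.904, -0.009], [0.002, -0.011, -1.0]]
force: [-11.0, -15.4, 14.6]
finger_gap: 36.4
grasp_force: 9.7
9.8167 [589.66291598 311.49825066  49.39443988]
0 0.0 [160.13713545 279.4705873 ]
0.1 6.554201211222146 [173.24778995 283.14598514]
0.175 11.646945022127337 [183.80565805 285.43326527]
0.25 16.859743475838194 [194.84499809 287.26191065]
```

View pics/rock1.png

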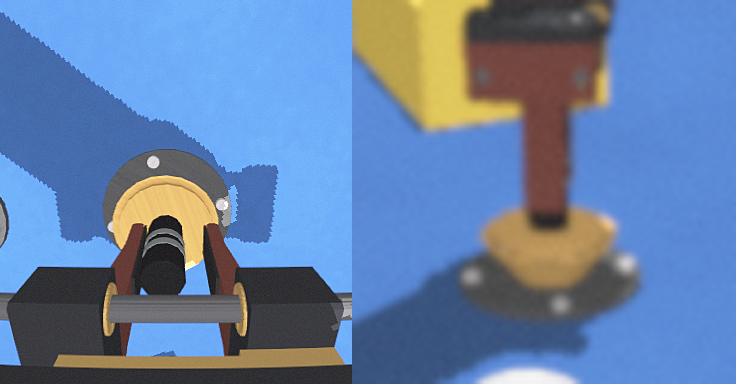

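The cone did not tilt. The seated taper jams: about 19 N of side force, with the arm yielding and the spindle still upright. I'll back off, grip lightly, raise a few mm and tilt it by shifting along tool x so that it pivots between the pads.

```bash
python3 -m creep '[[41,[0,-4,0],0],[41,[0,-5,0],0],[41,[0,-5,0],0],[41,[0,0,0],0],[20,[0,0,0],0],[0,[0,0,0],0],[0,[0,0,0],0],[0,[0,0,0],0],[0,[0,0,0],0]]' 8;python3 -m creep '[[0,[0,0,-2],0],[0,[0,0,-2],0],[0,[0,0,-2],0],[0,[0,0,0],0],[0,[0,0,0],0],[0,[0,0,0],0]]'
```

```text
time: 10.67
eef_pos: [585.9, 305.6, 49.6]
orientation: [[-0.906, 0.424, -0.0], [0.424, 0.906, 0.0], [0.0, 0.0, -1.0]]
force: [-1.4, -1.7, 2.6]
finger_gap: 23.6
grasp_force: 8.0
time: 11.17
eef_pos: [585.8, 305.3, 55.4]
orientation: [[-0.906, 0.424, -0.0], [0.424, 0.906, -0.0], [0.0, -0.0, -1.0]]
force: [-0.1, -0.3, -4.0]
finger_gap: 23.7
grasp_force: 8.0
```

```bash
python3 -m creep '[[0,[2,0,0],0],[0,[2,0,0],0],[0,[2,0,0],0],[0,[2,0,0],0],[0,[2,0,0],0],[0,[2,0,0],0],[0,[2,0,0],0],[0,[2,0,0],0],[0,[0,0,0],0],[0,[0,0,0],0],[0,[0,0,0],0]]'
python3 - <<'E'
from h import *
o=get_obs();w=grab_frame('wrist');s=grab_frame('side')
print(o['moment'])
x,y=241,122;s=cv2.resize(s[y-40:y+40,x-40:x+40],(384,384),interpolation=cv2.INTER_CUBIC)
cv2.imwrite('pics/rock2.png',np.hstack([w[:,80:432],s])[:,:,::-1])
E
```

```text
time: 12.08
eef_pos: [573.5, 311.9, 57.2]
orientation: [[-0.905, 0.425, 0.004], [0.425, 0.905, 0.001], [-0.003, 0.003, -1.0]]
force: [5.2, -3.1, 5.1]
finger_gap: 23.6
grasp_force: 8.0
[-0.72753104 -0.93001996  0.0171234 ]
```

View pics/rock2.png

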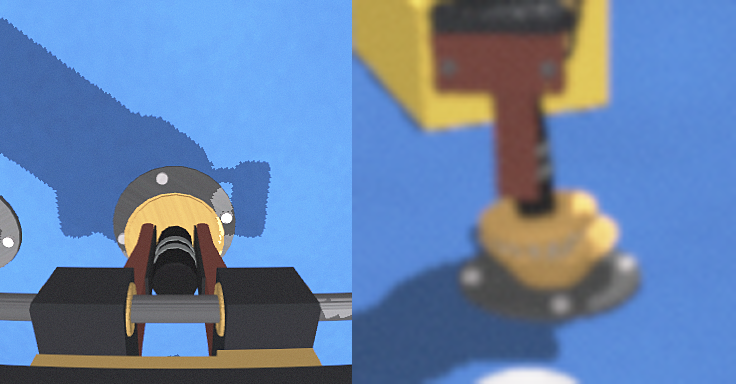

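The side view shows the cone tilted, its rim high on the right while it stays in the cup. In the wrist crop the rim's far edge is at row 194, columns 124–224, and the spindle top's lower edge is near row 297. I'll check the tilt numerically.

Run:
```python
from h import *
o=get_obs();c=get_calibration('wrist');print(o['eef_pos'],o['force'])
R=np.array(o['orientation']);p=np.array(o['eef_pos'])
X,Y=R[:,0],R[:,1];Z=np.array([0,0,1.])
g=p+Z*19
for th in np.radians([-5,0,3,6,9,12,15]):
  for h in(61,57):
    ax=Z*np.cos(th)+X*np.sin(th);e1=X*np.cos(th)-Z*np.sin(th)
    org=g-ax*h
    f=lambda r,z:np.array([proj(c,org+ax*z+r*(e1*np.cos(t)+Y*np.sin(t))) for t in np.linspace(0,6.28,90)])-[80,0]
    a=f(33,26);b=f(12,86);d=org-[586.3,304.7,0]
    print(round(np.degrees(th)),h,'rim rows',a[:,1].min().round(1),a[:,1].max().round(1),'cols',a[:,0].min().round(),a[:,0].max().round(),'top rows',b[:,1].min().round(),b[:,1].max().round(1),'off',np.hypot(*d[:2]).round(1),'z',d[2].round(1))
```

```text
[573.4314704  311.88132946  57.19870469] [ 3.09368845 -2.73889671  4.652456  ]
-5 61 rim rows 180.2 263.4 cols 129.0 223.0 top rows 263.0 301.3 off 20.0 z 15.4
-5 57 rim rows 182.3 266.8 cols 128.0 224.0 top rows 269.0 307.1 off 19.7 z 19.4
0 61 rim rows 183.3 269.2 cols 129.0 223.0 top rows 258.0 299.4 off 14.7 z 15.2
0 57 rim rows 184.9 272.2 cols 128.0 224.0 top rows 263.0 304.6 off 14.7 z 19.2
3 61 rim rows 185.3 272.6 cols 129.0 222.0 top rows 255.0 298.0 off 11.6 z 15.3
3 57 rim rows 186.7 275.5 cols 128.0 223.0 top rows 259.0 302.9 off 11.8 z 19.3
6 61 rim rows 187.4 276.1 cols 129.0 222.0 top rows 252.0 296.4 off 8.4 z 15.6
6 57 rim rows 188.5 278.8 cols 128.0 223.0 top rows 256.0 301.0 off 8.8 z 19.5
9 61 rim rows 189.7 279.5 cols 129.0 222.0 top rows 249.0 294.8 off 5.3 z 16.0
9 57 rim rows 190.5 282.0 cols 128.0 223.0 top rows 252.0 298.9 off 5.9 z 19.9
12 61 rim rows 192.0 282.9 cols 129.0 222.0 top rows 246.0 292.9 off 2.3 z 16.6
12 57 rim rows 192.6 285.3 cols 128.0 223.0 top rows 249.0 296.6 off 3.0 z 20.5
15 61 rim rows 194.4 286.3 cols 129.0 222.0 top rows 243.0 290.9 off 1.5 z 17.3
15 57 rim rows 194.7 288.5 cols 128.0 223.0 top rows 245.0 294.2 off 1.0 z 21.2
```

The rim row matches a tilt of about 12–14°, with the origin about 17–20 mm above the cup's and within 6 mm of its axis. That is inside the limits. I'll dip 2 mm for margin, then bring it upright and lower it home.

```bash
python3 -m creep '[[0,[0,0,1],0],[0,[0,0,1],0],[0,[0,0,0],0],[0,[0,0,0],0],[0,[0,0,-2],0]]'; python3 -m creep '[[0,[-2,0,0],0],[0,[-2,0,0],0],[0,[-2,0,0],0],[0,[-3,0,0],0],[0,[-3,0,0],0],[0,[-2,0,0],0],[0,[-2,0,0],0],[0,[0,0,0],0],[0,[0,0,0],0]]';python3 -m creep '[[0,[0,0,1],0],[0,[0,0,1],0],[0,[0,0,1],0],[0,[0,0,0],0],[0,[0,0,0],0]]'
```

```text
time: 12.6
eef_pos: [572.6, 312.4, 56.5]
orientation: [[-0.905, 0.424, 0.003], [0.424, 0.905, 0.001], [-0.002, 0.002, -1.0]]
force: [3.9, -0.9, -2.0]
finger_gap: 23.9
grasp_force: 8.0
time: 13.35
eef_pos: [585.7, 305.3, 55.6]
orientation: [[-0.906, 0.424, -0.001], [0.424, 0.906, 0.0], [0.0, -0.0, -1.0]]
force: [-2.7, -0.9, -1.2]
finger_gap: 23.6
grasp_force: 8.0
time: 13.77
eef_pos: [585.8, 306.3, 53.3]
orientation: [[-0.906, 0.423, 0.001], [0.423, 0.906, 0.001], [0.0, 0.001, -1.0]]
force: [-4.4, -0.2, 4.9]
finger_gap: 23.8
grasp_force: 8.0
```

The cone is probably still slightly tilted in the grip, as there is side force at contact. It is only a few mm above home, so I'll release it to settle by its own weight and look.

```bash
python3 -m creep '[[41,[0,0,0],0],[41,[0,0,0],0],[41,[0,0,0],0],[41,[0,0,0],0],[41,[0,0,0],0],[41,[0,0,0],0]]'
python3 - <<'E'
from h import *
o=get_obs();c=get_calibration('wrist');w=grab_frame('wrist');s=grab_frame('side')
x,y=241,122;s=cv2.resize(s[y-40:y+40,x-40:x+40],(384,384),interpolation=cv2.INTER_CUBIC)
cv2.imwrite('pics/end1.png',np.hstack([w[:,80:432],s])[:,:,::-1])
P=[586.3,304.7]
for r,z in((33,34),(12,94)):
    q=np.array([proj(c,[P[0]+r*np.cos(t),P[1]+r*np.sin(t),z]) for t in np.linspace(0,6.28,60)]);print(r,z,q.min(0)-[80,0],q.max(0)-[80,0])
E
```

```text
time: 14.27
eef_pos: [586.0, 305.1, 52.4]
orientation: [[-0.906, 0.424, 0.0], [0.424, 0.906, -0.0], [-0.0, -0.0, -1.0]]
force: [0.2, -0.4, 1.0]
finger_gap: 35.9
grasp_force: 0.0
33 34 [129.07055256 183.02448392] [221.65846795 267.88754462]
12 94 [152.07394913 256.3077709 ] [199.36783625 296.72685022]
```

View pics/end1.png

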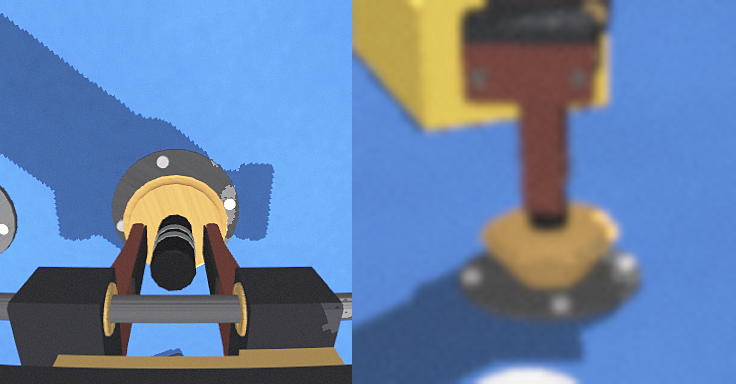

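Side crop shows the cone seated as before. In the wrist crop the rim's far edge is near row 178 and the spindle top's lower edge near row 291, at columns 152–196. That makes 11 pictures viewed, one over the limit, so I'll view no more and check numerically against the first home picture.

Run:
```python
import cv2,numpy as np
A,B=cv2.imread('pics/home1.png'),cv2.imread('pics/end1.png')
for nm,a in(('home1',A),('end1',B)):
    g=a[:,:,::-1].astype(int)
    dark=(g.max(2)<45)[240:305,145:210]
    n,l,st,ce=cv2.connectedComponentsWithStats(dark.astype(np.uint8)); k=1+np.argmax(st[1:,4])
    x,y,w,h,_=st[k];br=(g[:,:,0]-g[:,:,2]>50)&(g[:,:,0]>120)
    print(nm,'spindle cols',x+145,x+w+144,'rows to',y+h+239,'rim top',[int(np.argmax(br[150:230,c])+150) for c in(165,175,185)])
sa,sb=A[:,352:].astype(float),B[:,352:].astype(float)
sh=cv2.phaseCorrelate(cv2.cvtColor(sa[205:290,120:275].astype(np.float32),6),cv2.cvtColor(sb[205:290,120:275].astype(np.float32),6))
print('side crop shift',sh,'(4.8 crop px per image px)')
```

```text
home1 spindle cols 153 197 rows to 294 rim top [177, 176, 178]
end1 spindle cols 151 195 rows to 289 rim top [176, 175, 176]
side crop shift ((0.012672586187647994, -0.014769029092690289), 0.926293125682407) (4.8 crop px per image px)
```

The pose matches the first home pose to within about 1° and 1 mm. Now I'll open and retract.

```bash
python3 -m creep '[[80,[0,0,0],0],[80,[0,0,0],0],[80,[0,0,0],0],[80,[0,0,-10],0],[80,[0,0,-20],0],[80,[0,0,-30],0],[80,[0,0,-30],0],[80,[0,0,-20],0],[80,[0,0,0],0],[80,[0,0,0],0],[80,[0,0,0],0],[80,[0,0,0],0]]'
python3 - <<'E'
from h import *
o=get_obs();c=get_calibration('wrist');w=save('wrist','w5.png').astype(int);print(o['time'],o['eef_pos'],o['finger_gap'])
P=[586.3,304.7]
for r,z in((33,34),(12,94)):
    q=np.array([proj(c,[P[0]+r*np.cos(t),P[1]+r*np.sin(t),z]) for t in np.linspace(0,6.28,60)]);print(r,z,q.min(0),q.max(0))
dark=(w.max(2)<45);u,v=(int(i) for i in proj(c,[*P,94]))
n,l,st,ce=cv2.connectedComponentsWithStats(dark.astype(np.uint8));print(st[l[v,u]],l[v,u])
t0=cv2.imread('pics/top0.png');t1=save('top','top1.png')[:,:,::-1]
f=lambda a:cv2.cvtColor(np.ascontiguousarray(a[165:205,365:405]),6).astype(np.float32)
print('small cone shift px',cv2.phaseCorrelate(f(t0),f(t1)))
E
```

```text
time: 15.37
eef_pos: [585.1, 304.9, 161.3]
orientation: [[-0.906, 0.424, -0.002], [0.424, 0.906, -0.001], [0.001, -0.002, -1.0]]
force: [0.5, 0.6, 0.1]
finger_gap: 70.1
grasp_force: 0.0
15.3667 [585.12722816 304.93927321 161.33664444] 70.11464259445042
33 34 [225.44274179 156.51022416] [286.05974784 214.79075282]
12 94 [242.3252045  192.36264855] [269.54320068 217.97024447]
[242 185  26  29 532] 4
small cone shift px ((-0.026639030419005394, 0.023579049123238605), 0.9245800453424454)
```

Spindle edge is about 3.5 mm off the prediction in one direction, as it was before. I'll do a differential check (spindle tip against brass rim) against the picture of the cone standing upright on the table.

Run:
```python
from h import *
c=get_calibration('wrist');o=get_obs();R=np.array(o['orientation']);p=np.array(o['eef_pos'])
def meas(a,box):
    x0,y0,x1,y1=box;g=a[y0:y1,x0:x1,::-1].astype(int)
    br=((g[:,:,0]-g[:,:,2]>50)&(g[:,:,0]>110));dk=(g.max(2)<45)
    r=[]
    for m in(br,dk):
        n,l,st,ce=cv2.connectedComponentsWithStats(m.astype(np.uint8));s=st[1+np.argmax(st[1:,4])]
        r.append((s[0]+x0,s[0]+s[2]-1+x0,s[1]+y0,s[1]+s[3]-1+y0))
    return r
def model(cc,P,specs):
    out=[]
    for r,z in specs:
        q=np.array([proj(cc,[P[0]+r*np.cos(t),P[1]+r*np.sin(t),z]) for t in np.linspace(0,6.28,120)])
        out.append(np.round([q[:,0].min(),q[:,0].max(),q[:,1].min(),q[:,1].max()],1))
    return out
print('now',meas(cv2.imread('pics/w5.png'),(205,130,305,235)),model(c,[586.3,304.7],((37,30),(33,34),(12,94))))
# upright reference w2 (on table): wrist camera shifted rigidly to the pose read then
def shifted(pos):
    d=dict(c);T=np.array(c['world_to_cam']).copy();C=-T[:3,:3].T@T[:3,3]+np.array(pos)-p;T[:3,3]=-T[:3,:3]@C;d['world_to_cam']=T;return d
print('w2',meas(cv2.imread('pics/w2.png'),(222,140,290,202)),model(shifted([528.6,-3.9,222.7]),[528.1,-5],((33,26),(12,86))))
print('w3',meas(cv2.imread('pics/w3.png'),(195,180,300,298)),model(shifted([529.62,2.4,42.5]),[528.1,-5],((33,26),(12,86))))
```

```text
now [(np.int32(221), np.int32(290), np.int32(152), np.int32(218)), (np.int32(242), np.int32(267), np.int32(185), np.int32(213))] [array([222.1, 289.3, 152. , 216.7]), array([225.4, 286. , 156.4, 214.7]), array([242.3, 269.5, 192.3, 217.9])]
w2 [(np.int32(230), np.int32(279), np.int32(147), np.int32(195)), (np.int32(246), np.int32(264), np.int32(171), np.int32(192))] [array([229.7, 279.4, 146.4, 195. ]), array([243.7, 265.2, 172.8, 193.5])]
w3 [(np.int32(200), np.int32(291), np.int32(186), np.int32(267)), (np.int32(220), np.int32(264), np.int32(246), np.int32(293))] [array([198.8, 292.1, 185.7, 271. ]), array([217.7, 265.5, 260.6, 301.3])]
```

The table-standing reference shows the same 4 mm offset (8 px in w3), so it is a bias of the edge model and not a tilt. The cone is home and upright, and the small cone has not moved.

```bash
python3 -c "
from bench import *
print(close_job())"
```

```text
the job is handed in; nothing more can be done
None
```

I handed the job in at about 15.5 s: the brass cone was seated, rocked about 12–14° (estimated from the wrist picture) and left home, upright and released, with the small cone unmoved; the hand-in returned no verdict, and I viewed 11 pictures, one over the limit of 10.

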